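# Hold a printing block home in the registration corner

## Task

Clear the cork sanding block off the registration board first: leave it lying in the white tray. Then pick up the printing block with the red handle by its handle, set it flat on the board and press it fully home into the corner, one long side flush against the blue fence and one short side flush against the yellow fence; finish while still gripping the handle and pushing the block firmly against both fences at once (do not let go). Leave the green-handled block and the bowl of pebbles where they are.

Things in the scene. Friction and masses are not known exactly. Their poses are not given: they have to be found in the camera images.
- board: Plywood registration board, 240 (its x) x 260 (y) x 12 mm thick, fixed to the table; origin at the centre of its underside, x roughly away from the robot, y roughly to the robot's left, z up. A blue fence along its +x edge and a yellow one along its +y edge meet in one inside corner; the other edges are open. All waxed: a block slides easily (friction about 0.15) unless pressed down hard.
- corner (a point): The inside corner of the two fences, at the level of the board's top (12 mm above the table). Same axes as the board: the blue fence's inner face is the plane x = 0, the yellow fence's inner face is the plane y = 0, and the free area of the board lies towards -x and -y. A block seated with its long side on the blue fence has its centre at x = -45 mm, y = -55 mm.
- blue_fence: Blue painted rigid wooden fence, 24 x 260 x 26 mm (board's x, y, z), along the board's far (+x) edge; origin at the centre of its underside on the board.
- yellow_fence: Yellow painted rigid wooden fence, 216 x 24 x 26 mm (board's x, y, z), along the board's left (+y) edge; origin at the centre of its underside on the board.
- red_block: Loose printing block, about 0.2 to 0.4 kg: wooden slab 90 (its x) x 110 (its y) x 26 mm with dark smooth linoleum underside; on its top a red upright bar handle, 24 mm thick (x), 70 mm long (y), 44 mm tall. 70 mm tall in all. The block looks the same after a half turn. Origin at the centre of its underside, z up.
- red_block_grip (a point): Centre of the red handle, 48 mm above the block's underside and on its centre line, same axes as the block: pinch the handle across its 24 mm thickness (along the block's x), fingertips at least 27 mm above the underside.
- cork_center (a point): Centre of the loose cork sanding block, 70 (its x) x 40 (its y) x 35 mm (z), about 40 g, which lies on the board in the way at the start; half-way up.
- tray_in (a point): Centre of the inner floor of the white open tray, fixed to the table; 130 x 130 x 40 mm outside, walls and floor 5 mm thick, inside 120 x 120 mm. Origin 5 mm above the table, z up.
- green_block_grip (a point): Centre of the handle of a second, like printing block with a green handle: leave it where it is.
- bowl: Blue ceramic bowl, 110 mm across, 55 mm tall, with glass pebbles: leave it. Origin at the centre of its underside.
- cork: The same cork block's body; origin at the centre of its underside.

How it is judged:
By the outcome, as a careful person would: the job done as asked, in the order asked, and still so for the second after the job is handed in, while the arm keeps its last pose, push and grip.
It also fails if it takes over 58 s, if anything falls off the work surface, if the arm or the gripper's body presses on something with over 40 N, if the wrist force passes 120 N, or if a joint passes its speed limit or range.

## Robot

A 6-joint arm with a two-finger parallel gripper is mounted at the origin on the work surface. World frame = base frame: x ahead of the robot, y to its left, z up, the work surface at z = 0. Lengths are in m, angles in rad, forces in N, time in s.
With the tool pointing down it reaches from about 0.375 to 0.975 m from the base axis. Payload 3.8 kg.
Tool frame: the origin (TCP) lies on the centre line of the jaws, within the pads' length; the fingertips stand 14 mm ahead of it and the grasp point (between the pads) lies 5 mm behind it; z points along the fingers, y is the line along which they close (so a half turn about z gives the same grasp; the last joint's range is limited). The gripper opens to 85 mm and grips with 20 to 120 N. Pads are 22 mm wide; open, the fingers measure 114 mm over their backs; the gripper's body (76 mm by 85 mm) begins 54 mm behind the grasp point. The pads swing forward as they close: fully open they stand 13 mm farther back than shut.
Start: joints at [1.262, 0.264, 1.604, -0, 1.274, -0.037], TCP at [0.181, 0.65, 0.245] pointing down, gripper open.
Joint ranges: [-2.63, 2.63], [-0.94, 2.18], [0.31, 2.57], [-1.31, 4.45], [0, 2.66], [-2.55, 2.55]. Speed limits (rad/s): [2.57, 2.57, 3.14, 3.14, 3.14, 3.14].

## Interface

Orientations are given as a rotation vector (axis times angle).
In Python, from workcell import bot, eyes, spot_in gives the robot as it stands.
- The arm moves only by the tool carry_out, never from a script. Its argument "series" is text: rows parted by semicolons, each of 4 numbers parted by spaces: the shift along the world's x, y, z in m, then the turn about the world's z in degrees. In form: tx ty tz roll; .... A call has 1 to 20 rows; each row shifts and turns the commanded pose from where the row before left it; what a row does not reach is not made up. A row lasts 1/8 s, in which the tool goes at most 62.5 mm and 10.7 degrees, less where a joint would pass 70% of its speed; a pose out of reach is approached as far as the arm can. A call is refused whole if a number of a shift passes 0.0625 or a number of a turn 10.7, either way. A call with a gripper value outside its range is refused whole. "jaw" is the gripper command: -1 is shut, 1 is fully open, values between are in proportion, set as the call begins (left out, the last holds). The fingers move at their own pace and stop on an object; "grip_force" is the grip in N (left out, the last holds). Time passes only in rows, so rows that do not move let the fingers close. It gives the time, the measured TCP pose, the force, the opening and the grip force at its end, in the units of the state.
- bot.read_state(): the state, without advancing time (a new reading comes with each control period).
- eyes.read_camera(name): name is "scene" or "top" or "wrist"; returns (picture, depth): 400x640x3 uint8, blue, green, red; 400x640 float32, m along the optical axis (not along the pixel's ray), 0 where there is no reading.
- eyes.get_calibration(name): a dict with "K" (3x3 intrinsics, pixels), "position" and "rotation" of the camera in the world; the wrist camera has in their place "T_tool_cam" (4x4, takes a point from camera to tool coordinates, whose origin is the TCP and whose axes are the flange's). Camera axes: x right, y down, z forward; pixel columns grow to the right and rows downward; lengths in m; the calibration is good to about 2 mm. A picture is of the moment at which its call begins: read the wrist's pose just before it. get_calibration takes no time and is no camera call.
- bot.finish_job(): hands the job in; it is judged then, once.
Trained networks look in the newest picture that a camera, given by its name, has taken for a name from the list of things; names that differ only in an ending like _2 or _b are one class to them, and where a whole thing is asked for, a point or a joint stands for the part that bears it (a point fixed in the world has none). Each returns a list of dicts, best first, with "score" (0 to 1); they miss things now and then, are a little off and sometimes report something else, mostly with a low value. They report only what shows in the picture. A call takes as long as a camera call.
- spot_in(camera, target): "rect" ([centre column, centre row, width, height] in pixels, round what is visible of it).
The state is a dict: "time": time; "q": joint angles; "joint_vel": joint speeds; "joint_torque": joint torques, N m; "tool_pos": TCP position; "tcp_rot": TCP orientation; "wrist_force": force on the tool from outside, world axes, zero at the start; "torque": the same for the moment, N m; "width": opening from 0.0 (shut) to 1.0 (fully open); "grip_force": force on a finger pad.
Only numpy, scipy, OpenCV 4.12 (cv2) and the standard library are available. Lean on these libraries where they do the work, as an engineer would, in place of code of your own. Each camera call takes 0.05 s, during which the arm holds its last target. There are 200 camera calls.

## Working session

There is one attempt and no reset: what is moved stays moved. The work goes in short steps, Python scripts to look and compute and a tool call to move; the robot and the scene stay as the last step left them, time stands still between calls to the robot, and variables do not carry over. Pictures are saved under pics/ and viewed, at most 10 in all, crops included, and the job is handed in when it is done.

Besides the shell and the picture viewer there is one more tool, called after "Request:" by a JSON object that holds its "op" and its "data", one argument or row to a line. carry_out: Moves the arm, as the interface text tells. Its arguments: {"type":"object","properties":{"series":{"type":"string"},"jaw":{"type":"number"},"grip_force":{"type":"number"}},"required":["series"]}

```bash
mkdir -p pics
cat > h.py <<'E'
import numpy as np, cv2
from workcell import bot, eyes, spot_in
from scipy.spatial.transform import Rotation as R
def cal(n):
    c=eyes.get_calibration(n); K=np.array(c["K"])
    if n=="wrist":
        s=bot.read_state(); T=np.eye(4); T[:3,:3]=R.from_rotvec(s["tcp_rot"]).as_matrix(); T[:3,3]=s["tool_pos"]
        T=T@np.array(c["T_tool_cam"])
    else:
        T=np.eye(4); r=np.array(c["rotation"],float)
        T[:3,:3]=r if r.shape==(3,3) else R.from_rotvec(r).as_matrix(); T[:3,3]=c["position"]
    return K,T
def cloud(n):
    K,T=cal(n); im,d=eyes.read_camera(n)
    v,u=np.mgrid[:400,:640]
    P=np.stack([(u-K[0,2])/K[0,0]*d,(v-K[1,2])/K[1,1]*d,d],-1)@T[:3,:3].T+T[:3,3]
    P[d<=0]=np.nan
    return im,P
E
python3 - <<'E'
from h import *
im,P=cloud("top"); cv2.imwrite("pics/top.png",im)
np.set_printoptions(precision=3,suppress=True)
for t in ["board","blue_fence","yellow_fence","red_block","red_block_grip","cork","tray_in","green_block_grip","bowl"]:
    for r in spot_in("top",t)[:2]:
        c,w=np.array(r["rect"][:2]).astype(int),r["rect"]
        print(t,round(r["score"],2),np.round(w),P[min(c[1],399),min(c[0],639)])
im,_=eyes.read_camera("scene"); cv2.imwrite("pics/scene.png",im)
s=bot.read_state();print(s["time"],s["tcp_rot"],cal("top")[1])
E
```

```text
board 0.79 [335. 195. 103.  96.] [0.564 0.005 0.047]
blue_fence 0.69 [335. 154.  94.  18.] [0.678 0.007 0.037]
yellow_fence 0.93 [296. 200.  15.  79.] [0.554 0.114 0.04 ]
yellow_fence 0.5 [334. 155.  95.  18.] [0.675 0.01  0.038]
red_block 0.92 [455. 248.  50.  47.] [ 0.421 -0.301  0.067]
red_block_grip 0.56 [454. 247.  51.  46.] [ 0.423 -0.297  0.071]
cork 0.94 [330. 191.  17.  30.] [0.577 0.018 0.052]
tray_in 0.66 [225. 250.  60.  56.] [0.417 0.312 0.006]
green_block_grip 0.74 [226. 181.  50.  44.] [0.601 0.295 0.069]
bowl 0.87 [451. 177.  40.  37.] [ 0.613 -0.305  0.042]
bowl 0.46 [295. 200.  14.  78.] [0.552 0.114 0.041]
0.55 [0.426 3.113 0.   ] [[-0.004 -0.994  0.11   0.424]
 [-1.     0.007  0.03  -0.01 ]
 [-0.03  -0.109 -0.994  1.096]
 [ 0.     0.     0.     1.   ]]
```

View pics/top.png

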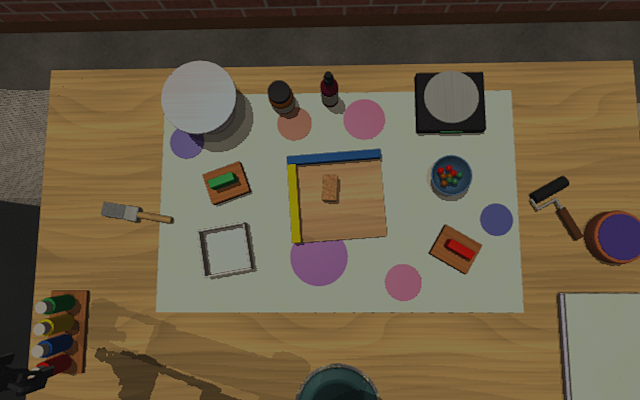

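View pics/scene.png

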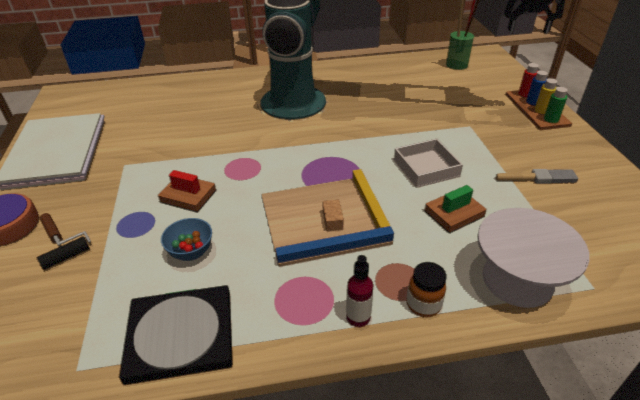

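The top view shows the board at the centre: blue fence at about (335,157), yellow at (294,203), cork at (330,188). The red block is at (456,249), the tray at (227,250), the green block at (226,182) and the bowl at (451,176). The scene view agrees. Next I'll measure the yaws.

```bash
cat > m.py <<'E'
from h import *
def blob(im,P,kind,zr,roi=None,minn=15):
    hsv=cv2.cvtColor(im,cv2.COLOR_BGR2HSV).astype(int); H,S,V=hsv[...,0],hsv[...,1],hsv[...,2]
    m={"red":((H<6)|(H>174))&(S>170)&(V>90),"blue":(H>98)&(H<120)&(S>120),"yellow":(H>22)&(H<34)&(S>190),"any":H>=0}[kind]
    m=m&(P[...,2]>zr[0])&(P[...,2]<zr[1])
    if roi: m=m&(P[...,0]>roi[0])&(P[...,0]<roi[1])&(P[...,1]>roi[2])&(P[...,1]<roi[3])
    n,l,st,_=cv2.connectedComponentsWithStats(m.astype(np.uint8))
    if n<2: return None
    k=1+np.argmax(st[1:,4]); Q=P[l==k]
    (c,s,a)=cv2.minAreaRect(Q[:,:2].astype(np.float32)*1000)
    if s[0]<s[1]: a+=90; s=s[::-1]
    a=(a+90)%180-90   # world angle of long side
    return np.round(c,1),np.round(s,1),round(a,1),len(Q),np.round(np.median(Q[:,2])*1000,1)
E
python3 - <<'E'
from m import *
im,P=cloud("top")
print("blue",blob(im,P,"blue",(.028,.05),(.5,.8,-.2,.2)))
print("yellow",blob(im,P,"yellow",(.028,.05),(.4,.8,-.2,.2)))
print("cork",blob(im,P,"any",(.042,.06),(.45,.65,-.1,.08)))
print("redh",blob(im,P,"red",(.05,.09),(.3,.5,-.4,-.2)))
print("redslab",blob(im,P,"any",(.018,.09),(.3,.52,-.42,-.2)))
print("tray",blob(im,P,"any",(.02,.06),(.3,.51,.2,.42)))
E
```

```text
blue (array([671.6,   9.6]), array([255.9,  22.8]), -85.9, 770, np.float64(38.1))
yellow (array([544.5, 118.5]), array([214.2,  21.9]), 4.1, 639, np.float64(38.3))
cork (array([586.1,  21.4]), array([70.2, 40. ]), -3.0, 372, np.float64(46.9))
redh (array([ 419.1, -317. ]), array([68.6, 22.8]), 59.5, 237, np.float64(69.9))
redslab (array([ 419.6, -316.4]), array([110.5,  91. ]), 59.4, 1425, np.float64(26.7))
tray (array([420.2, 307.3]), array([132.6, 129.7]), -80.0, 554, np.float64(39.0))
```

Request:
{"op": "carry_out", "data": {
  "series": "0.033 -0.052 -0.005 1; 0.034 -0.052 -0.005 1; 0.034 -0.052 -0.005 1; 0.034 -0.052 -0.005 1; 0.034 -0.052 -0.005 1; 0.034 -0.052 -0.005 1; 0.034 -0.052 -0.005 1; 0.034 -0.052 -0.005 1; 0.034 -0.052 -0.005 1; 0.034 -0.052 -0.005 1; 0.034 -0.052 -0.005 1; 0.032 -0.052 -0.005 1.6; 0 -0.005 0 0; 0 0 0 0; 0 0 0 0",
  "jaw": 1,
  "grip_force": 30
}}

```text
time: 2.48
tool_pos: [0.5856, 0.0225, 0.1854]
tcp_rot: [-0.08, -3.14, -0.001]
wrist_force: [-1.1, 0.4, 0.4]
width: 0.999
grip_force: 0.0
```

Run:
```python
from m import *
s=bot.read_state(); print(s["time"],s["tool_pos"],s["tcp_rot"])
im,P=cloud("wrist"); cv2.imwrite("pics/w1.png",im)
print("cork",blob(im,P,"any",(.042,.06),(.5,.65,-.04,.08)))
print("blue",blob(im,P,"blue",(.028,.05),(.5,.8,-.2,.2)))
print("yellow",blob(im,P,"yellow",(.028,.05),(.4,.8,-.2,.2)))
```

```text
2.475 [0.58560956 0.02246704 0.18541107] [-7.96497234e-02 -3.14041936e+00 -6.76921903e-04]
cork (array([585.4,  16.8]), array([69.3, 40. ]), -3.2, 3558, np.float64(46.1))
blue (array([671.6,  16.1]), array([192.3,  24.9]), -85.9, 4897, np.float64(37.0))
yellow (array([545.4, 115.8]), array([214.3,  22.5]), 3.9, 6487, np.float64(37.2))
```

View pics/w1.png

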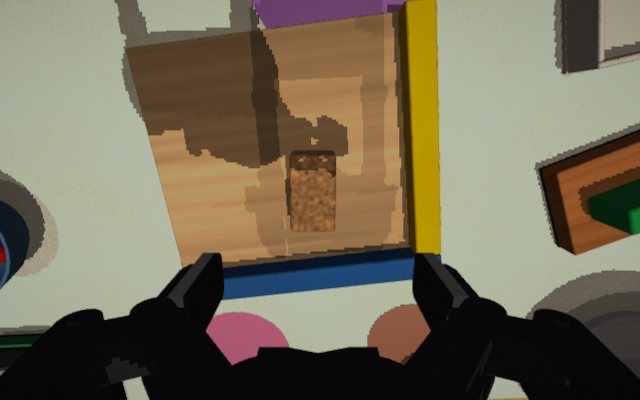

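The wrist view shows the cork at (313,192), clear of both fences and square to the jaws. I'm descending to grip it.

Request:
{"op": "carry_out", "data": {
  "series": "0 -0.004 -0.05 0; 0 0 -0.05 0; 0 0 -0.04 0; 0 0 -0.015 0; 0 0 0 0"
}}

```text
time: 3.15
tool_pos: [0.5855, 0.018, 0.0299]
tcp_rot: [-0.08, -3.139, -0.0]
wrist_force: [0.5, 0.1, -0.2]
width: 1.002
grip_force: 0.0
```

Request:
{"op": "carry_out", "data": {
  "series": "0 0 0 0; 0 0 0 0; 0 0 0 0; 0 0 0 0; 0 0 0 0; 0 0 0 0; 0 0 0.03 0; 0 0 0.04 0; 0 0 0.04 0; 0 0 0 0",
  "jaw": -1,
  "grip_force": 30
}}

```text
time: 4.4
tool_pos: [0.5894, 0.0171, 0.1449]
tcp_rot: [0.082, 3.132, 0.0]
wrist_force: [-0.0, 0.1, -0.4]
width: 0.464
grip_force: 31.6
```

Request:
{"op": "carry_out", "data": {
  "series": "-0.026 0.045 0 2; -0.028 0.048 0 2; -0.028 0.048 0 2; -0.028 0.048 0 2; -0.028 0.048 0 2; -0.028 0.05 0 3; 0 0 0 0; 0 0 -0.05 0; 0 0 -0.04 0; 0 0 -0.024 0; 0 0 0 0; 0 0 0 0"
}}

```text
time: 5.9
tool_pos: [0.4201, 0.3031, 0.0255]
tcp_rot: [0.273, -3.128, 0.002]
wrist_force: [0.7, -0.4, -0.1]
width: 0.461
grip_force: 35.0
```

Request:
{"op": "carry_out", "data": {
  "series": "0 0 0 0; 0 0 0 0; 0 0 0 0; 0 0 0.03 0; 0 0 0.04 0; 0 0 0.05 0; 0 0 0.04 0; 0 0 0 0",
  "jaw": 0.3
}}

```text
time: 6.9
tool_pos: [0.4228, 0.306, 0.191]
tcp_rot: [-0.274, 3.121, 0.007]
wrist_force: [-0.1, -0.3, 0.1]
width: 0.651
grip_force: 0.0
```

Run:
```python
from m import *
s=bot.read_state(); print(s["time"],s["tool_pos"],s["tcp_rot"])
im,P=cloud("top"); cv2.imwrite("pics/top2.png",im[120:300,180:500])
im,P=cloud("wrist"); cv2.imwrite("pics/w2.png",im)
print("cork",blob(im,P,"any",(.032,.055),(.37,.47,.255,.36)))
```

```text
6.9 [0.42276608 0.30601291 0.19104912] [-0.27428714  3.12143078  0.00673762]
cork (array([417.4, 301.8]), array([69.4, 40. ]), 9.8, 3397, np.float64(39.0))
```

View pics/w2.png

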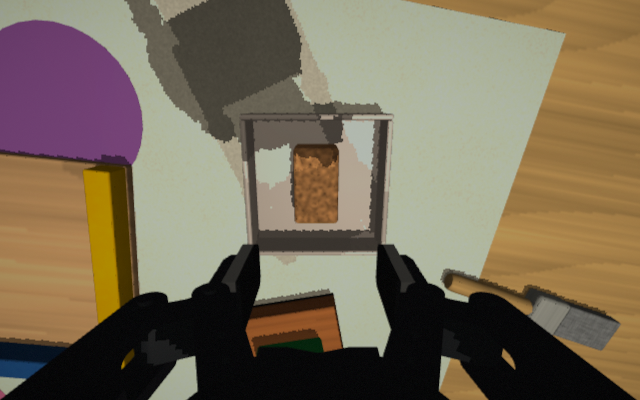

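The cork lies flat at (316,190), well inside the tray. Next is the red block.

Request:
{"op": "carry_out", "data": {
  "series": "0 -0.047 0 -10; 0 -0.048 0 -10; 0 -0.048 0 -10; 0 -0.048 0 -10; 0 -0.048 0 -10; 0 -0.048 0 -10; 0 -0.048 0 -10; 0 -0.048 0 -10; 0 -0.048 0 -10; 0 -0.048 0 -10; 0 -0.048 0 -10; 0 -0.048 0 -10; 0 -0.047 0 -10; 0 0 0 -0.5; 0 0 0 0; 0 0 0 0",
  "jaw": 0.6
}}

```text
time: 9.0
tool_pos: [0.4197, -0.3162, 0.1852]
tcp_rot: [-2.724, -1.561, 0.001]
wrist_force: [1.1, 0.5, -0.8]
width: 0.8
grip_force: 0.0
```

Run:
```python
from m import *
s=bot.read_state(); print(s["time"],s["tool_pos"],s["tcp_rot"],s["q"])
a=s["tcp_rot"];print("closing",(2*np.degrees(np.arctan2(a[1],a[0]))-90)%180)
im,P=cloud("wrist"); cv2.imwrite("pics/w3.png",im)
print("redh",blob(im,P,"red",(.05,.09),(.3,.5,-.4,-.2)))
print("slab",blob(im,P,"any",(.018,.09),(.3,.52,-.42,-.2)))
```

```text
9.0 [ 0.41972872 -0.31622738  0.18523269] [-2.72381067e+00 -1.56105519e+00  8.07428131e-04] [-6.93252220e-01  2.93830071e-02  1.98574386e+00  3.02172049e-04
  1.12866916e+00 -1.63417618e-01]
closing 149.6352885359275
redh (array([ 421.3, -318.2]), array([63.3, 22.8]), 59.2, 2144, np.float64(69.0))
slab (array([ 419.3, -320.5]), array([110. ,  90.4]), 59.3, 11076, np.float64(25.3))
```

View pics/w3.png

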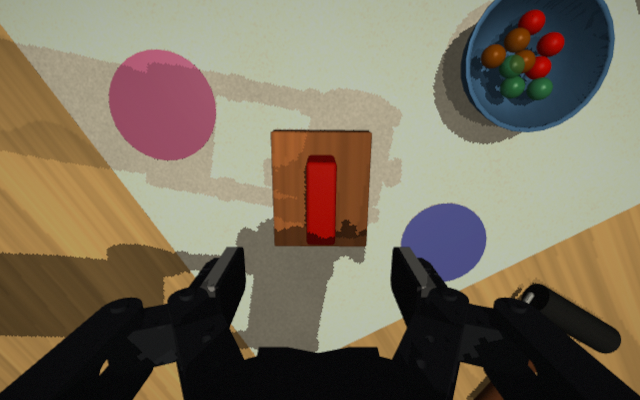

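The block is at (321,188) with its handle aligned with the jaws, so I'm gripping it.

Request:
{"op": "carry_out", "data": {
  "series": "0 -0.002 -0.05 -0.3; 0 0 -0.05 0; 0 0 -0.03 0; 0 0 -0.01 0; 0 0 0 0"
}}

```text
time: 9.68
tool_pos: [0.4204, -0.3192, 0.0464]
tcp_rot: [-2.73, -1.554, 0.0]
wrist_force: [0.6, -0.6, 0.5]
width: 0.794
grip_force: 0.0
```

Request:
{"op": "carry_out", "data": {
  "series": "0 0 0 0; 0 0 0 0; 0 0 0 0; 0 0 0 0; 0 0 0 0; 0 0 0 0; 0 0 0.02 0; 0 0 0.04 0; 0 0 0.04 0; 0 0 0 0; 0 0 0 0",
  "jaw": -1,
  "grip_force": 90
}}

```text
time: 11.05
tool_pos: [0.4192, -0.319, 0.1447]
tcp_rot: [-2.729, -1.551, 0.001]
wrist_force: [-0.4, 0.5, -4.8]
width: 0.269
grip_force: 89.2
```

Run:
```python
from m import *
s=bot.read_state(); print(s["time"],s["tool_pos"],s["tcp_rot"],s["width"],s["wrist_force"])
im,P=cloud("top")
z=s["tool_pos"][2]+.0
print("redh",blob(im,P,"red",(.12,.22),(.3,.5,-.4,-.2)),"slab",blob(im,P,"any",(.10,.14),(.3,.52,-.42,-.2)))
im,P=cloud("wrist"); cv2.imwrite("pics/w4.png",im)
print("slab w",blob(im,P,"any",(.10,.14),(.3,.52,-.42,-.2)))
```

```text
11.05 [ 0.41919663 -0.31897543  0.14471388] [-2.72932190e+00 -1.55122115e+00  1.29210184e-03] 0.26895351801703515 [-0.36165293  0.54129453 -4.8318612 ]
redh (array([ 429.8, -297.7]), array([23.5, 23.3]), 56.2, 99, np.float64(166.7)) slab (array([ 428.7, -298.2]), array([90.5, 70.5]), -30.9, 799, np.float64(122.6))
slab w (array([ 425.7, -306. ]), array([90.6, 78.9]), -30.8, 18552, np.float64(121.2))
```

View pics/w4.png

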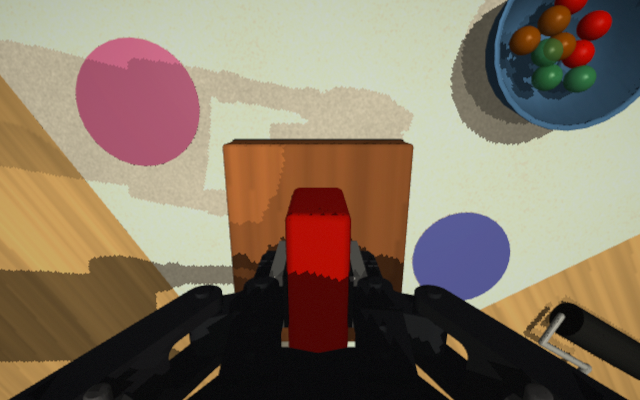

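Request:
{"op": "carry_out", "data": {
  "series": "0.022 0.044 0 4.3; 0.022 0.044 0 4.3; 0.022 0.045 0 4.3; 0.022 0.045 0 4.4; 0.022 0.045 0 4.4; 0.022 0.045 0 4.4; 0.022 0.045 0 4.4; 0.023 0.044 0 4.3; 0 0 0 0; 0 0 -0.04 0; 0 0 -0.03 0; 0 0 -0.013 0; 0 0 0 0; 0 0 0 0"
}}

```text
time: 12.9
tool_pos: [0.5975, 0.0368, 0.0635]
tcp_rot: [2.142, 2.297, 0.001]
wrist_force: [0.5, -0.4, -3.9]
width: 0.271
grip_force: 90.1
```

Run:
```python
from m import *
s=bot.read_state(); print(s["time"],s["tool_pos"],s["tcp_rot"],s["width"],s["wrist_force"])
a=s["tcp_rot"];print("closing",(2*np.degrees(np.arctan2(a[1],a[0]))-90)%180)
im,P=cloud("top"); cv2.imwrite("pics/top3.png",cv2.resize(im[130:260,270:410],None,fx=4,fy=4))
print(blob(im,P,"blue",(.028,.05),(.5,.8,-.2,.2)),blob(im,P,"yellow",(.028,.05),(.4,.8,-.2,.2)))
im,P=cloud("wrist"); cv2.imwrite("pics/w5.png",im)
print(blob(im,P,"blue",(.028,.05),(.5,.8,-.2,.2)),blob(im,P,"yellow",(.028,.05),(.4,.8,-.2,.2)))
```

```text
12.9 [0.59747881 0.03678641 0.06349102] [2.14241746e+00 2.29714454e+00 5.11158666e-04] 0.2709936687694114 [ 0.45940598 -0.36738418 -3.91600916]
closing 3.9921156057616685
(array([678.2, -78.2]), array([80.1, 22.1]), -85.5, 246, np.float64(38.0)) (array([583.1, 122. ]), array([80.3, 23.5]), 3.6, 228, np.float64(38.2))
(array([668.3,  71.2]), array([128.7,  25.2]), -85.6, 12532, np.float64(37.0)) (array([548.5, 116.2]), array([209.2,  22.4]), 4.0, 23011, np.float64(37.2))
```

View pics/w5.png

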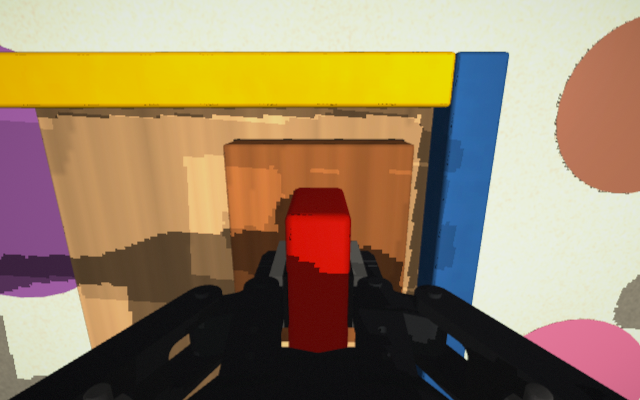

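View pics/top3.png

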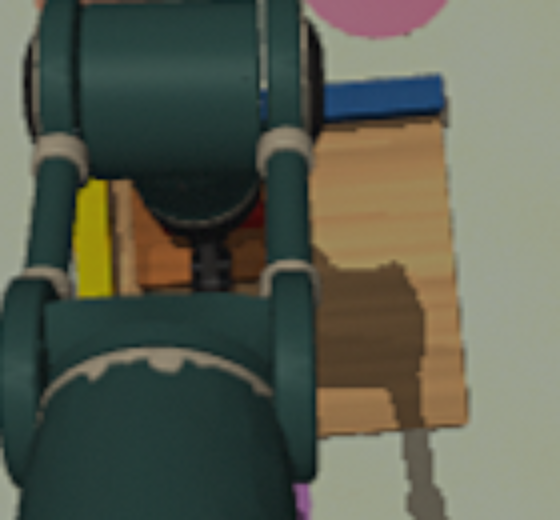

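The wrist view shows the block square to both fences, about 15 mm short of each: yellow at row 105, blue at column 430. I'm lowering it gently until it touches.

Request:
{"op": "carry_out", "data": {
  "series": "0 0 -0.003 0; 0 0 -0.001 0; 0 0 0 0; 0 0 0 0"
}}

```text
time: 13.5
tool_pos: [0.5975, 0.0372, 0.0599]
tcp_rot: [2.142, 2.298, 0.0]
wrist_force: [-1.1, -1.1, 3.2]
width: 0.268
grip_force: 90.8
```

Request:
{"op": "carry_out", "data": {
  "series": "0 0 -0.001 0; 0 0 0 0; 0 0 0 0"
}}

```text
time: 13.88
tool_pos: [0.5976, 0.0372, 0.0598]
tcp_rot: [2.142, 2.298, 0.0]
wrist_force: [-2.4, -0.3, 7.8]
width: 0.27
grip_force: 91.6
```

Request:
{"op": "carry_out", "data": {
  "series": "0.002 0.002 0 0; 0.0025 0.003 0 0; 0.0025 0.003 0 0; 0.0025 0.003 0 0; 0 0 0 0; 0 0 0 0"
}}

```text
time: 14.62
tool_pos: [0.6077, 0.0481, 0.0599]
tcp_rot: [2.141, 2.297, 0.002]
wrist_force: [-1.1, -0.5, 7.1]
width: 0.265
grip_force: 91.4
```

Request:
{"op": "carry_out", "data": {
  "series": "0.001 0.002 0 0; 0.001 0.002 0 0; 0.001 0.002 0 0; 0 0 0 0; 0 0 0 0"
}}

```text
time: 15.25
tool_pos: [0.6109, 0.0539, 0.0599]
tcp_rot: [2.14, 2.297, 0.002]
wrist_force: [-1.2, -2.2, 6.2]
width: 0.269
grip_force: 91.3
```

Request:
{"op": "carry_out", "data": {
  "series": "0.001 0.001 0 0; 0.001 0.001 0 0; 0.001 0.001 0 0; 0 0 0 0; 0 0 0 0"
}}

```text
time: 15.88
tool_pos: [0.6117, 0.0544, 0.0598]
tcp_rot: [2.14, 2.298, -0.007]
wrist_force: [-6.6, -10.3, 12.1]
width: 0.267
grip_force: 92.1
```

Request:
{"op": "carry_out", "data": {
  "series": "0.001 0.001 0 0; 0.001 0.001 0 0; 0.001 0.001 0 0; 0 0 0 0; 0 0 0 0"
}}

```text
time: 16.5
tool_pos: [0.6133, 0.0548, 0.06]
tcp_rot: [2.139, 2.299, -0.015]
wrist_force: [-13.4, -20.0, 17.9]
width: 0.27
grip_force: 92.8
```

Request:
{"op": "carry_out", "data": {
  "series": "0.001 0 -0.001 0; 0.001 0.001 -0.001 0; 0.001 0 0 0; 0 0 0 0; 0 0 0 0"
}}

```text
time: 17.12
tool_pos: [0.6134, 0.0547, 0.0599]
tcp_rot: [-2.139, -2.298, 0.024]
wrist_force: [-28.0, -23.2, 35.7]
width: 0.27
grip_force: 94.9
```

Run:
```python
from m import *
s=bot.read_state(); print(s["time"],s["tool_pos"],s["tcp_rot"],s["torque"],s["wrist_force"])
im,P=cloud("wrist"); cv2.imwrite("pics/w6.png",im)
u=np.array([np.cos(np.radians(4)),np.sin(np.radians(4))]);v=np.array([-u[1],u[0]])
c=np.array([.6525,.112]); Q=np.stack([(P[...,:2]-c)@u,(P[...,:2]-c)@v,P[...,2]],-1)
# slab top plane: left, right of handle
m=(Q[...,2]>.033)&(Q[...,2]<.044)&(Q[...,0]>-.088)&(Q[...,0]<-.006)&(Q[...,1]>-.06)&(Q[...,1]<-.006)
A=np.c_[Q[m][:,:2],np.ones(m.sum())]; k=np.linalg.lstsq(A,Q[m][:,2],rcond=None)[0]
print("slab top",m.sum(),"tilt deg",np.degrees(k[:2]),"z",np.median(Q[m][:,2]))
print(blob(im,P,"blue",(.028,.05),(.5,.8,-.2,.2)),blob(im,P,"yellow",(.028,.05),(.4,.8,-.2,.2)))
```

```text
17.125 [0.61344863 0.05474154 0.05989054] [-2.13876771 -2.29794483  0.02370693] [-2.93923891  3.63554872  0.03361658] [-27.95356941 -23.24274641  35.72532899]
slab top 12445 tilt deg [-0.201865   -0.08402833] z 0.037321670929350015
(array([667.5,  83.8]), array([103.3,  24.3]), -85.4, 9430, np.float64(37.1)) (array([555.8, 118.4]), array([194.4,  20. ]), 5.1, 11409, np.float64(37.2))
```

View pics/w6.png

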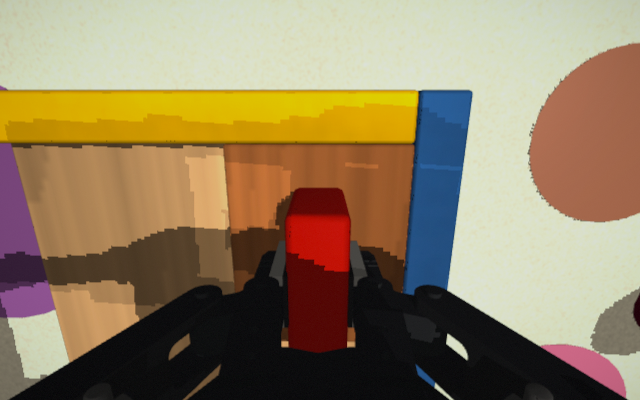

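The slab sits tight against yellow (row 143) and blue (column 415). It's flat, stopped on both sides, and pushed with about 28 N and 23 N. I'm handing in.

```bash
python3 -c "
from h import *
s=bot.read_state();print(s['time'],s['wrist_force'],s['joint_vel']);print(bot.finish_job())"
```

```text
17.175 [-28.77860332 -24.52089546  35.64784621] [-0.00040867  0.00028299 -0.00115047  0.00201421 -0.00056917  0.00169414]
the job is handed in; nothing more can be done
None
```

The job is handed in at about 17 s of the 58 s allowed: the cork lies in the white tray, and the red-handled block sits flat in the corner, still gripped and pushed against the blue fence with about 29 N and the yellow with about 25 N.

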